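# Hang the weight, then hold the hidden bolt head with the arm level

### The arm

A 7-joint arm with a two-finger parallel gripper is mounted at the origin on the work surface; the furniture and walls round the work are solid. World frame = base frame: x ahead of the robot, y to its left, z up, the work surface at z = 0. Lengths are in m, angles in rad, forces in N, time in s.
With the tool pointing down it reaches from about 0.425 to 0.925 m from the base axis. Payload 6.8 kg.
Tool frame: the origin (TCP) lies between the finger pads; the fingertips stand finger_overhang ahead of it and the grasp point (between the pads) lies 6 mm ahead of it (finger_overhang is the distance from the TCP to the fingertips, in m); z points along the fingers, y is the line along which they close (so a half turn about z gives the same grasp; the last joint's range is limited). The gripper opens to 85 mm and grips with 20 to 120 N. Pads are 22 mm wide; open, the fingers measure 114 mm over their backs; the gripper's body (76 mm by 85 mm) begins 54 mm behind the grasp point. The pads swing forward as they close: fully open they stand 13 mm farther back than shut.
Start: joints at [-1.214, 0.477, 0.022, 1.555, -0.011, 1.109, -0.083], TCP at [0.303, 0.603, 0.256] pointing down, gripper open.
Joint ranges: [-2.96, 2.96], [-0.34, 2.1], [-1.41, 1.46], [0.24, 2.44], [-1.37, 4.51], [0.17, 1.92], [-2.96, 2.96]. Speed limits (rad/s): [2.39, 2.39, 3.14, 3.14, 3.14, 3.14, 3.14].

### API

Orientations are given as a unit quaternion [w, x, y, z].
In Python, from station import * gives the robot as it stands.
- The arm moves only by the tool drive_tool, never from a script. Its argument "increments" is a list of rows, each an object of numbers: "claw": the finger opening in m, from 0 to 0.0854; "dx", "dy", "dz": the shift along the tool's x, y, z in m; "wx", "wy", "wz": the turn, a rotation vector about the tool's x, y, z in degrees. A call has 1 to 20 rows; each row shifts and turns the commanded pose from where the row before left it, along the tool's axes as they then stand; what a row does not reach is not made up. A row lasts 1/8 s, in which the tool goes at most 62.5 mm and 10.7 degrees, less where a joint would pass 70% of its speed; a pose out of reach is approached as far as the arm can. A call with a gripper value outside its range is refused whole. The fingers move at their own pace and stop on an object; "newtons" is the grip in N (left out, the last holds). Time passes only in rows, so rows that do not move let the fingers close. It gives the time, the measured TCP pose, the force, the opening and the grip force at its end, in the units of the state.
- get_obs(): the state, without advancing time (a new reading comes with each control period).
- read_camera(name): name is "side" or "top" or "wrist"; returns (picture, depth): 384x512x3 uint8, red, green, blue; 384x512 float32, m along the optical axis (not along the pixel's ray), 0 where there is no reading.
- calibration(name): a dict with "intrinsics" (3x3 intrinsics, pixels), "R" (3x3) and "t" (3): a world point X has camera coordinates R X + t; the wrist camera has in their place "mount" (4x4, takes a point from camera to tool coordinates, whose origin is the TCP and whose axes are the flange's). Camera axes: x right, y down, z forward; pixel columns grow to the right and rows downward; lengths in m; the calibration is good to about 2 mm. A picture is of the moment at which its call begins: read the wrist's pose just before it. calibration takes no time and is no camera call.
- hand_in(): hands the job in; it is judged then, once.
The state is a dict: "t": time; "q": joint angles; "joint_vel": joint speeds; "joint_torque": joint torques, N m; "eef_pos": TCP position; "tool_rot": TCP orientation; "contact_force": force on the tool from outside, world axes, zero at the start; "torque": the same for the moment, N m; "gripper_width": opening from 0.0 (shut) to 1.0 (fully open); "grasp_force": force on a finger pad.
Only numpy, scipy, OpenCV 4.12 (cv2) and the standard library are available. Lean on these libraries where they do the work, as an engineer would, in place of code of your own. Each camera call takes 0.05 s, during which the arm holds its last target. There are 200 camera calls.

### The job

Hang the lead weight by its eye on the peg of the bracket's hanger arm and let go of it: the pivot bolt is loose, so the arm sags. Then reach down into the narrow gap behind the bracket's front plate, grasp the hidden square bolt head across two flats, turn it back until the loaded arm is level, and finish while still holding the head there, so that the nut in front can be tightened; the weight must hang still from the peg, you must not touch the arm or the weight, and the other things on the table stay where they are.

Things in the scene. Friction and masses are not known exactly. Their poses are not given: they have to be found in the camera images.
- bracket: Bracket fixed to the table: 10 mm foot, upright front plate (8 mm thick, 70 mm wide, top at 160 mm), wooden fence behind (90 mm wide, top at 148 mm); gap of 56 mm between them along x, open above and at both sides (ribs only below 50 mm). Origin: table level, below the middle of the front plate; x points from plate to fence (away from the robot), y along the plate, z up.
- bolt (a joint): Turn of the pivot bolt, 135 mm above the table along the bracket's x, with its head, hanger arm and nut all fast on it. 0 = arm level, two flats of the head upright; positive = peg end sags (a turn about the bracket's -x); stops at -0.25 and +0.30 rad. Friction 0.05 N m holds the empty arm; the weight (about 0.17 N m) lets it sag slowly to +0.30.
- head (a point): Centre of the square steel bolt head, on the bolt's axis 31 mm behind the middle of the front plate, so hidden from the front: 26 mm across flats (its y and z), 22 mm thick (its x). Free from this centre: 27 mm to the plate's back, 29 mm to the fence; a 26 mm wide spacer joins it to the plate. Axes: the bracket's, turned by bolt.
- peg (a point): Hanging place, half-way along the steel peg that points to the bracket's -x from the +y end of the hanger arm, 80 mm from the bolt's axis. Peg along x, 10 mm in diameter, 60 mm long, with an end knob 16 mm wide and 8 mm long; this point is 30 mm in front of the arm's face. Axes as head.
- eye (a point): Centre of the eye of the lead weight, 56 mm above the weight's foot. Upright steel lug plate 40 mm wide (y), 40 mm high, 10 mm thick (x), with a round hole 26 mm in diameter along x; it can be gripped from above across its 40 mm wide sides, leaving the hole free. z is up when the weight stands.
- weight_mid (a point): Half-way up the lead weight (38 mm above its foot), same axes as the eye: round foot 44 mm in diameter and 26 mm high, 10 mm of neck, then the lug; 76 mm tall, about 0.22 kg. It stands on the table at the robot's right.
- weight: The same weight; origin at the centre of its underside.
- nut (a point): Middle of the hexagon nut in front of the hanger arm, on the bolt's axis, 21 mm in front of the middle of the front plate; axes as head. Hanger arm: flat bar 24 mm high, 8 mm thick, 108 mm long, level along y at joint 0, its front face 16 mm in front of the middle of the front plate, running to +y from the bolt; the nut on it is 10 mm thick.
- flux_bottle: bystander: white squeeze bottle with a red nozzle, 48 mm diameter, 125 mm tall; origin at the centre of its underside
- solder_spool: bystander: blue spool of solder standing on its flange, 61 mm diameter, 42 mm tall; origin under its centre
- tip_tin: bystander: round grey tin, 53 mm diameter, 20 mm tall; origin under its centre
- running_pliers: bystander: blue-handled pliers lying flat, 90x177 mm, 12 mm high; origin under the centre
- tea_mug: bystander: white dotted mug, 82x114 mm, 91 mm tall; origin under its centre
- masking_tape: bystander: roll of masking tape lying flat, 104 mm diameter, 25 mm high; origin under its centre
- screwdriver: bystander: yellow-handled screwdriver lying flat, 174 mm long along its y, 25 mm high; origin under its centre
There are look-alikes about, which are no part of the job. Leave any green look-alike of the weight alone.

How it is judged:
On the way:
1. the weight hangs by its eye on the peg, clear of the table and let go, and the loaded arm has sagged (x of eye in the frame of peg between -0.028 and 0.028 m and distance between eye and peg below 0.031 m and height (world z) of weight_mid above 0.055 m and contact force between each of the fingers, the arm and weight below 0.3 N and angle between eye's own z axis and vertical below 0.35 rad and value of joint bolt above 0.2 rad), for 0.2 s.
At the end, for the whole second after the job is handed in: The weight hangs nearly still by its eye on the peg, untouched; the fingers grip the bolt head (bolt_c0, over 4 N) and keep the arm level within 0.08 rad (4.6 degrees), not turning; the robot touches neither hanger arm, peg nor nut (bolt_c1 to bolt_c7) (x of eye in the frame of peg between -0.028 and 0.028 m and distance between eye and peg below 0.031 m and height (world z) of weight_mid above 0.055 m and contact force between each of the fingers, the arm and weight below 0.3 N and angle between eye's own z axis and vertical below 0.35 rad and value of joint bolt between -0.08 and 0.08 rad and velocity of joint bolt between -0.05 and 0.05 rad/s and contact force between the fingers and bolt_c0 above 4 N and contact force between each of the fingers, the arm and bolt_c1 below 0.5 N and contact force between each of the fingers, the arm and bolt_c2 below 0.5 N and contact force between each of the fingers, the arm and bolt_c3 below 0.5 N and contact force between each of the fingers, the arm and bolt_c4 below 0.5 N and contact force between each of the fingers, the arm and bolt_c5 below 0.5 N and contact force between each of the fingers, the arm and bolt_c6 below 0.5 N and contact force between each of the fingers, the arm and bolt_c7 below 0.5 N and linear speed of weight below 0.1 m/s); the arm keeps its last pose, push and grip.
It fails at once if a bystander is pushed more than 3 cm or tipped over (distance of any of flux_bottle, solder_spool, tip_tin, running_pliers, tea_mug, masking_tape, screwdriver from where it was at the start of the episode above 0.03 m).
It also fails if it takes over 61 s, if anything falls off the work surface, if the arm or the gripper's body presses on something with over 40 N, if the wrist force passes 120 N, or if a joint passes its speed limit or range.

## Working session

There is one attempt and no reset: what is moved stays moved. The work goes in short steps, Python scripts to look and compute and a tool call to move; the robot and the scene stay as the last step left them, time stands still between calls to the robot, and variables do not carry over. Pictures are saved under pics/ and viewed, at most 10 in all, crops included, and the job is handed in when it is done.

Besides the shell and the picture viewer there is one more tool, called as name([rows], argument=value, ...), one row to a line, values as JSON. drive_tool: Moves the arm, as the interface text tells. Its arguments: {"type":"object","properties":{"increments":{"type":"array","items":{"type":"object","properties":{"claw":{"type":"number"},"dx":{"type":"number"},"dy":{"type":"number"},"dz":{"type":"number"},"wx":{"type":"number"},"wy":{"type":"number"},"wz":{"type":"number"}}}},"newtons":{"type":"number"}},"required":["increments"]}

```bash
mkdir -p pics; ls; cat > h.py <<'E'
from station import *
import numpy as np, cv2
from scipy.spatial.transform import Rotation as R
def rot(q): return R.from_quat([q[1],q[2],q[3],q[0]]).as_matrix()
def cam(name):
    o=get_obs(); p,d=read_camera(name); c=calibration(name); K=np.array(c["intrinsics"])
    if name=="wrist":
        M=np.array(c["mount"]); T=np.eye(4); T[:3,:3]=rot(o["tool_rot"]); T[:3,3]=o["eef_pos"]; W=T@M
    else:
        E=np.eye(4); E[:3,:3]=c["R"]; E[:3,3]=c["t"]; W=np.linalg.inv(E)
    v,u=np.mgrid[:384,:512]
    P=np.stack([(u-K[0,2])/K[0,0]*d,(v-K[1,2])/K[1,1]*d,d],-1)@W[:3,:3].T+W[:3,3]
    P[d==0]=np.nan
    return p,d,P,W,K
def save(n,p): cv2.imwrite("pics/"+n,p[...,::-1])
E
python3 - <<'E'
from h import *
print(get_obs())
for n in("top","side"):
    p,d,P,W,K=cam(n); np.savez(n,p=p,P=P,W=W,K=K); save(n+"0.png",p); print(n,W.round(3),K)
print(calibration("wrist"))
E
```

```text
pics
{'t': 0.0, 'q': array([-1.21408846,  0.47778631,  0.02232587,  1.55649627, -0.01148289,
        1.10927124, -0.08309574]), 'joint_vel': array([ 0.00160707,  0.00069744,  0.00096226,  0.00069177,  0.00110042,
       -0.00040746, -0.00158739]), 'joint_torque': array([ 2.89187774e-04, -5.96460736e+01,  1.60792127e+00, -2.81185609e+01,
        1.24412833e-02,  9.37627105e-03,  4.05342030e-05]), 'eef_pos': array([0.30232618, 0.60288199, 0.25531572]), 'tool_rot': array([-1.39760313e-04,  2.30295329e-01,  9.73120353e-01, -9.05827514e-04]), 'contact_force': array([0.30682395, 0.32714178, 1.01953735]), 'torque': array([ 0.01043508, -0.006396  , -0.04187057]), 'grasp_force': 0.0, 'gripper_width': 1.0015657292352462}
top [[ 2.500e-02 -9.930e-01  1.130e-01  3.880e-01]
 [-1.000e+00 -2.500e-02 -1.000e-03  2.400e-02]
 [ 4.000e-03 -1.130e-01 -9.940e-01  1.171e+00]
 [ 0.000e+00  0.000e+00  0.000e+00  1.000e+00]] [[371.74430584   0.         255.8750521 ]
 [  0.         371.74430584 187.87075071]
 [  0.           0.           1.        ]]
side [[ 0.915 -0.241  0.325 -0.025]
 [-0.404 -0.559  0.724 -1.171]
 [ 0.007 -0.793 -0.609  1.136]
 [ 0.     0.     0.     1.   ]] [[459.54658216   0.         252.70709992]
 [  0.         459.54658216 193.76907294]
 [  0.           0.           1.        ]]
{'intrinsics': array([[283.14518939,   0.        , 257.48858199],
       [  0.        , 283.14518939, 193.45230376],
       [  0.        ,   0.        ,   1.        ]]), 'mount': array([[ 3.75529837e-04, -9.57669202e-01, -2.87870733e-01,
         7.32575927e-02],
       [ 9.99999347e-01,  6.70217674e-04, -9.25127852e-04,
         4.32950651e-04],
       [ 1.07890250e-03, -2.87870197e-01,  9.57668829e-01,
        -1.17893856e-01],
       [ 0.00000000e+00,  0.00000000e+00,  0.00000000e+00,
         1.00000000e+00]])}
```

View pics/top0.png

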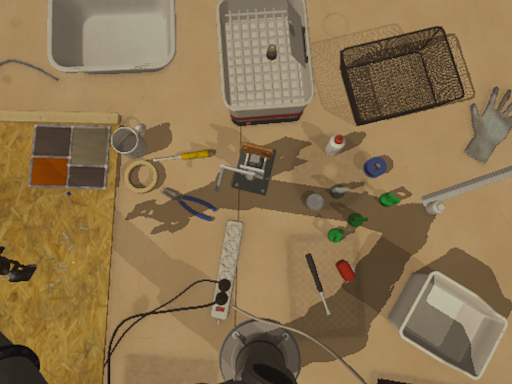

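View pics/side0.png

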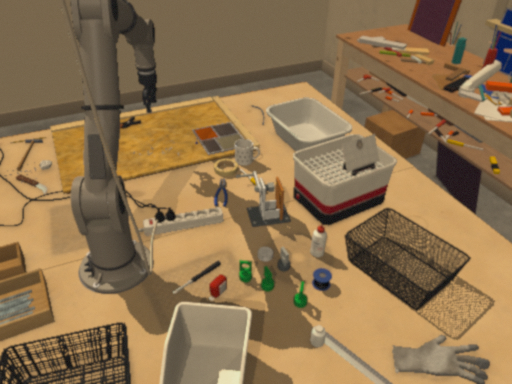

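Candidates for the weight in the top view are grey (338,191) and green at (390,199), (357,219) and (336,235). The flat grey disc at (315,202) is the tin. I choose the grey one and will check it in a close crop together with the bracket.

```bash
python3 - <<'E'
from h import *
z=np.load("top.npz"); p=z["p"];P=z["P"]
a=p[130:220,205:305]; b=p[165:215,300:365]
A=cv2.resize(a,(400,360),interpolation=cv2.INTER_CUBIC); B=cv2.resize(b,(390,300),interpolation=cv2.INTER_CUBIC)
B=np.vstack([B,np.zeros((60,390,3),np.uint8)])
save("crop1.png",np.hstack([A,B]))
for (u,v) in [(338,191),(333,191),(345,190),(338,195),(250,160),(262,160),(262,150),(248,168),(225,168),(220,183),(240,173),(260,185)]: print(u,v,P[v,u].round(3))
# weight points
m=(P[...,2]>0.012)
s=m[180:202,326:352]; q=P[180:202,326:352]; print(np.round(q[...,2]*1000)[::1].astype(int)if 1 else 0)
E
```

```text
338 191 [ 0.512 -0.227  0.047]
333 191 [ 0.511 -0.211  0.05 ]
345 190 [ 0.512 -0.242  0.075]
338 195 [ 0.502 -0.232  0.026]
250 160 [0.581 0.041 0.149]
262 160 [0.61  0.006 0.005]
262 150 [0.615 0.008 0.131]
248 168 [0.557 0.046 0.159]
225 168 [0.559 0.111 0.141]
220 183 [0.516 0.123 0.142]
240 173 [0.565 0.074 0.01 ]
260 185 [0.529 0.01  0.006]
[[                  -1                    4                    0
                    -1                    0                   -1
                    -3                   -2                    1
                    -2                   -5                    0
                    -1                   -6                   -2
                     5                    1                    1
                    -3                   -1                    2
                     2                    2                   -4
                    -4                    3]
 [                  -3                    0                   -1
                    -2                    1                   -1
                     6                   -3              
[... 11039 characters left out ...]
     -2                   -4
                    -3                    1]
 [                  -2                    2                    4
                     2                    3                    4
                     1                    3                    2
                     1                   -2                   -2
                     1                   -4                    3
                     0                    2                    4
                     3                    4                   -1
                     3                   -3                    0
                    -1 -9223372036854775808]]<stdin>:10: RuntimeWarning: invalid value encountered in cast
```

View pics/crop1.png

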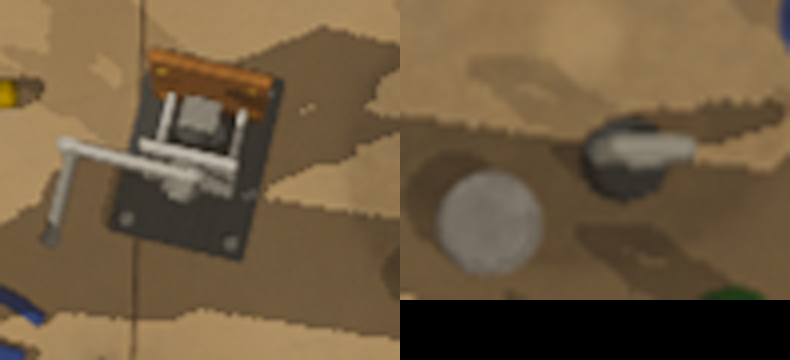

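The crop shows the grey weight at top (338,191) with a dark foot and light lug. The bracket's fence is at (258,150), its plate at about (250,169), and the peg tip at (218,189). Next I fit their poses.

```bash
python3 - <<'E'
from h import *
z=np.load("top.npz"); p=z["p"];P=z["P"]
def fit(n,u0,u1,v0,v1,z0,z1,col=None):
    q=P[v0:v1,u0:u1].reshape(-1,3); c=p[v0:v1,u0:u1].reshape(-1,3).astype(int)
    m=(q[:,2]>z0)&(q[:,2]<z1)
    if col is not None: m&=col(c)
    q=q[m]; r=cv2.minAreaRect((q[:,:2]*1000).astype(np.float32)); 
    mu=q.mean(0); w,V=np.linalg.eigh(np.cov(q[:,:2].T)); d=V[:,1]*np.sign(V[1,1])
    print(n,len(q),"mean",mu.round(4),"dir",d.round(3),"rect",np.round(r[0],1),np.round(r[1],1),r[2])
    return q
fit("lug",326,352,180,202,.066,.09)
fit("foot",326,352,180,202,.018,.031)
wood=lambda c:(c[:,0]-c[:,2]>60)
fit("fence",235,280,135,165,.140,.157,wood)
fit("plate",235,270,155,180,.1535,.170)
fit("arm",221,270,160,185,.134,.1535,lambda c:c.mean(1)>120)
fit("foot",230,285,150,200,.003,.017,lambda c:(c.max(1)<90))
fit("peg",212,226,164,195,.11,.16)
z=np.load("side.npz"); p=z["p"];P=z["P"]
fit("s fence",255,290,170,225,.140,.154,wood)
fit("s lug",272,300,240,275,.066,.09)
E
```

```text
lug 58 mean [ 0.5165 -0.2302  0.0755] dir [-0.021  1.   ] rect [ 516.5 -230.5] [ 9.4 40.2] 1.5294172763824463
foot 96 mean [ 0.5135 -0.2274  0.025 ] dir [0.98  0.199] rect [ 515.9 -227.6] [42.4 38.3] 8.015759468078613
fence 118 mean [0.6211 0.023  0.1471] dir [0.207 0.978] rect [621.9  22.8] [88.1 10.2] 78.14968872070312
plate 79 mean [0.5586 0.0373 0.1589] dir [0.213 0.977] rect [569.5  35.3] [68.3 30. ] 77.66986846923828
arm 140 mean [0.5531 0.0627 0.148 ] dir [0.022 1.   ] rect [551.8  64.2] [ 48.8 116. ] 11.906388282775879
foot 789 mean [0.5569 0.0318 0.0101] dir [-0.661  0.75 ] rect [581.4  32.8] [111.3 147.5] 77.28775787353516
peg 118 mean [0.5333 0.1239 0.1481] dir [-0.981  0.196] rect [530.1 123. ] [18.6 75.6] 83.01911163330078
s fence 58 mean [0.6111 0.0213 0.1471] dir [0.053 0.999] rect [589.4  16.8] [97.9 87.9] 12.799867630004883
s lug 41 mean [ 0.5113 -0.2344  0.0755] dir [-0.062  0.998] rect [ 511.  -232.5] [13.  41.3] 2.3941264152526855
```

```bash
cat >> h.py <<'E'
def go(pos,ydir,tilt=0.):
    "total turn (deg, tool axes) then shift in the NEW tool axes to reach TCP pos, tool y ~ ydir (xy), z down; tilt about bracket x"
    o=get_obs(); Rc=rot(o["tool_rot"]); y=np.r_[ydir,0]/np.hypot(*ydir); zz=np.array([0,0,-1.]); T=np.stack([np.cross(y,zz),y,zz],1)
    bx=np.cross(y,[0,0,1.]); T=R.from_rotvec(bx*tilt).as_matrix()@T
    w=np.degrees(R.from_matrix(Rc.T@T).as_rotvec()); d=T.T@(np.array(pos)-o["eef_pos"])
    print("t",round(o["t"],2),"pos",o["eef_pos"].round(4),"w",w.round(1),"d(mm)",(d*1000).round(1),"F",o["contact_force"].round(1),"w",round(o["gripper_width"],3),"g",round(o["grasp_force"],1))
BO=np.array([.558,.037]); BX=np.array([.978,-.208]); BY=np.array([.208,.978])
def br(x,y,z): return [*(BO+BX*x+BY*y),z]
E
python3 - <<'E'
from h import *
import station
print([k for k in dir(station) if not k.startswith('_')]); print(getattr(station,'finger_overhang',None))
go([.515,-.230,.20],[-.03,1])
E
```

```text
['PlanningError', 'calibration', 'finger_overhang', 'get_obs', 'hand_in', 'read_camera']
0.025
t 0.1 pos [0.3024 0.603  0.2554] w [ -0.1  -0.  -28.3] d(mm) [-187.6 -839.    55.4] F [0.3 0.  0.6] w 1.0 g 0.0
```

drive_tool([
  {"wz": -9.4, "claw": 0.0854},
  {"wz": -9.4},
  {"wz": -9.5},
  {"dx": -0.0117, "dy": -0.0524},
  {"dx": -0.0117, "dy": -0.0524},
  {"dx": -0.0117, "dy": -0.0524},
  {"dx": -0.0117, "dy": -0.0524},
  {"dx": -0.0117, "dy": -0.0524},
  {"dx": -0.0117, "dy": -0.0524},
  {"dx": -0.0117, "dy": -0.0524},
  {"dx": -0.0117, "dy": -0.0524},
  {"dx": -0.0117, "dy": -0.0524},
  {"dx": -0.0117, "dy": -0.0524},
  {"dx": -0.0117, "dy": -0.0524},
  {"dx": -0.0117, "dy": -0.0524},
  {"dx": -0.0117, "dy": -0.0524, "dz": 0.015},
  {"dx": -0.0117, "dy": -0.0524, "dz": 0.02},
  {"dx": -0.0117, "dy": -0.0524, "dz": 0.02},
  {"dx": -0.0117, "dy": -0.0524},
])

```text
schema error: expected keys claw, dx, dy, dz, wx, wy, wz
```

```bash
python3 - <<'E'
from h import *
p,d,P,W,K=cam("wrist"); save("w1.png",p)
go([.515,-.230,.07],[-.03,1])
m=(P[...,2]>.066)&(P[...,2]<.09)&(np.hypot(P[...,0]-.515,P[...,1]+.23)<.04)
q=P[m]; r=cv2.minAreaRect((q[:,:2]*1000).astype(np.float32)); print(len(q),q.mean(0),r)
E
```

```text
t 0.15 pos [0.3024 0.603  0.2555] w [ -0.1  -0.  -28.3] d(mm) [-187.6 -839.   185.5] F [-0.2  0.9 -0.4] w 1.001 g 0.0
0 [nan nan nan] ((0.0, 0.0), (0.0, 0.0), 0.0)<stdin>:5: RuntimeWarning: Mean of empty slice.
  ret = um.true_divide(
```

All keys are required in every row.

drive_tool([
  {"claw": 0.0854, "dx": 0, "dy": 0, "dz": 0, "wx": 0, "wy": 0, "wz": -9.4},
  {"claw": 0.0854, "dx": 0, "dy": 0, "dz": 0, "wx": 0, "wy": 0, "wz": -9.4},
  {"claw": 0.0854, "dx": 0, "dy": 0, "dz": 0, "wx": 0, "wy": 0, "wz": -9.5},
  {"claw": 0.0854, "dx": -0.0117, "dy": -0.0524, "dz": 0, "wx": 0, "wy": 0, "wz": 0},
  {"claw": 0.0854, "dx": -0.0117, "dy": -0.0524, "dz": 0, "wx": 0, "wy": 0, "wz": 0},
  {"claw": 0.0854, "dx": -0.0117, "dy": -0.0524, "dz": 0, "wx": 0, "wy": 0, "wz": 0},
  {"claw": 0.0854, "dx": -0.0117, "dy": -0.0524, "dz": 0, "wx": 0, "wy": 0, "wz": 0},
  {"claw": 0.0854, "dx": -0.0117, "dy": -0.0524, "dz": 0, "wx": 0, "wy": 0, "wz": 0},
  {"claw": 0.0854, "dx": -0.0117, "dy": -0.0524, "dz": 0, "wx": 0, "wy": 0, "wz": 0},
  {"claw": 0.0854, "dx": -0.0117, "dy": -0.0524, "dz": 0, "wx": 0, "wy": 0, "wz": 0},
  {"claw": 0.0854, "dx": -0.0117, "dy": -0.0524, "dz": 0, "wx": 0, "wy": 0, "wz": 0},
  {"claw": 0.0854, "dx": -0.0117, "dy": -0.0524, "dz": 0, "wx": 0, "wy": 0, "wz": 0},
  {"claw": 0.0854, "dx": -0.0117, "dy": -0.0524, "dz": 0, "wx": 0, "wy": 0, "wz": 0},
  {"claw": 0.0854, "dx": -0.0117, "dy": -0.0524, "dz": 0, "wx": 0, "wy": 0, "wz": 0},
  {"claw": 0.0854, "dx": -0.0117, "dy": -0.0524, "dz": 0, "wx": 0, "wy": 0, "wz": 0},
  {"claw": 0.0854, "dx": -0.0117, "dy": -0.0524, "dz": 0.015, "wx": 0, "wy": 0, "wz": 0},
  {"claw": 0.0854, "dx": -0.0117, "dy": -0.0524, "dz": 0.02, "wx": 0, "wy": 0, "wz": 0},
  {"claw": 0.0854, "dx": -0.0117, "dy": -0.0524, "dz": 0.02, "wx": 0, "wy": 0, "wz": 0},
  {"claw": 0.0854, "dx": -0.0117, "dy": -0.0524, "dz": 0, "wx": 0, "wy": 0, "wz": 0},
])

```text
t: 2.52
eef_pos: [0.5133, -0.2303, 0.1995]
tool_rot: [-0.002, -0.015, 1.0, 0.0]
contact_force: [0.6, 1.1, 0.8]
gripper_width: 1.003
grasp_force: 0.0
```

```bash
python3 - <<'E'
from h import *
p,d,P,W,K=cam("wrist"); save("w1.png",p)
go([.515,-.230,.07],[-.03,1])
m=(P[...,2]>.066)&(P[...,2]<.09)&(np.hypot(P[...,0]-.515,P[...,1]+.23)<.04)
q=P[m]; r=cv2.minAreaRect((q[:,:2]*1000).astype(np.float32)); print(len(q),q.mean(0),r)
E
```

```text
t 2.58 pos [ 0.5142 -0.2388  0.201 ] w [-0.3  0.  -0.4] d(mm) [ -1.1   8.7 131. ] F [ 2.6 -6.6  1.9] w 1.001 g 0.0
597 [ 0.51316692 -0.23052148  0.07524148] ((513.9878540039062, -230.65591430664062), (39.8230094909668, 10.497587203979492), 89.72964477539062)
```

drive_tool([
  {"claw": 0.07, "dx": 0, "dy": 0, "dz": 0.02, "wx": 0, "wy": 0, "wz": 0},
  {"claw": 0.07, "dx": 0, "dy": 0, "dz": 0, "wx": 0, "wy": 0, "wz": 0},
])

```text
t: 2.82
eef_pos: [0.513, -0.2287, 0.1799]
tool_rot: [-0.002, -0.014, 1.0, 0.001]
contact_force: [-0.1, 0.2, -0.1]
gripper_width: 0.817
grasp_force: 0.0
```

```bash
python3 - <<'E'
from h import *
go([.514,-.2306,.069],[-.01,1])
p,d,P,W,K=cam("wrist"); save("w1.png",p)
m=(P[...,2]>.066)&(P[...,2]<.09)&(np.hypot(P[...,0]-.515,P[...,1]+.23)<.04)
q=P[m]; r=cv2.minAreaRect((q[:,:2]*1000).astype(np.float32)); print(len(q),q.mean(0),r)
E
```

```text
t 2.83 pos [ 0.513  -0.2287  0.1799] w [ 0.1 -0.2  1.1] d(mm) [ -1.   -1.9 110.9] F [-0.1  0.2 -0.1] w 0.817 g 0.0
704 [ 0.51305529 -0.23090878  0.07522461] ((514.1210327148438, -230.73538208007812), (10.645456314086914, 40.005924224853516), 0.5404745936393738)
```

View pics/w1.png

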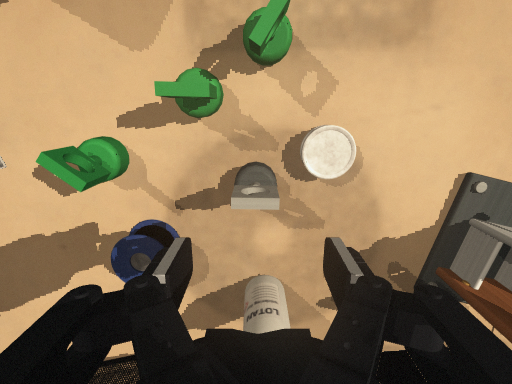

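The grey lug is at (255,195) midway between the fingers at (170,260) and (345,260). The tin is at (328,152), the spool at (150,250) and the bottle at (265,300), all clear. I descend and grip.

drive_tool([
  {"claw": 0.065, "dx": -0.001, "dy": -0.002, "dz": 0.03, "wx": 0, "wy": 0, "wz": 1},
  {"claw": 0.065, "dx": 0, "dy": 0, "dz": 0.03, "wx": 0, "wy": 0, "wz": 0},
  {"claw": 0.065, "dx": 0, "dy": 0, "dz": 0.03, "wx": 0, "wy": 0, "wz": 0},
  {"claw": 0.065, "dx": 0, "dy": 0, "dz": 0.021, "wx": 0, "wy": 0, "wz": 0},
  {"claw": 0.065, "dx": 0, "dy": 0, "dz": 0, "wx": 0, "wy": 0, "wz": 0},
  {"claw": 0.03, "dx": 0, "dy": 0, "dz": 0, "wx": 0, "wy": 0, "wz": 0},
  {"claw": 0.03, "dx": 0, "dy": 0, "dz": 0, "wx": 0, "wy": 0, "wz": 0},
  {"claw": 0.03, "dx": 0, "dy": 0, "dz": 0, "wx": 0, "wy": 0, "wz": 0},
  {"claw": 0.03, "dx": 0, "dy": 0, "dz": 0, "wx": 0, "wy": 0, "wz": 0},
  {"claw": 0.03, "dx": 0, "dy": 0, "dz": 0, "wx": 0, "wy": 0, "wz": 0},
], newtons=50)

```text
t: 4.12
eef_pos: [0.5162, -0.2313, 0.0719]
tool_rot: [0.001, -0.006, 1.0, -0.0]
contact_force: [-1.6, 2.0, 6.7]
gripper_width: 0.455
grasp_force: 50.5
```

```bash
python3 - <<'E'
from h import *
go(br(-.125,.080,.22),BY)
E
```

```text
t 4.12 pos [ 0.5162 -0.2313  0.0719] w [ 0.   0.1 12.7] d(mm) [ 139.9  351.1 -148.1] F [-1.6  2.   6.7] w 0.455 g 50.5
```

drive_tool([
  {"claw": 0.03, "dx": 0, "dy": 0, "dz": -0.04, "wx": 0, "wy": 0, "wz": 0},
  {"claw": 0.03, "dx": 0, "dy": 0, "dz": -0.04, "wx": 0, "wy": 0, "wz": 0},
  {"claw": 0.03, "dx": 0, "dy": 0, "dz": -0.04, "wx": 0, "wy": 0, "wz": 0},
  {"claw": 0.03, "dx": 0, "dy": 0, "dz": -0.028, "wx": 0, "wy": 0, "wz": 4},
  {"claw": 0.03, "dx": 0, "dy": 0, "dz": 0, "wx": 0, "wy": 0, "wz": 4.7},
  {"claw": 0.03, "dx": 0, "dy": 0, "dz": 0, "wx": 0, "wy": 0, "wz": 4},
  {"claw": 0.03, "dx": 0.035, "dy": 0.02, "dz": 0, "wx": 0, "wy": 0, "wz": 0},
  {"claw": 0.03, "dx": 0.035, "dy": 0.04, "dz": 0, "wx": 0, "wy": 0, "wz": 0},
  {"claw": 0.03, "dx": 0.035, "dy": 0.04, "dz": 0, "wx": 0, "wy": 0, "wz": 0},
  {"claw": 0.03, "dx": 0.02, "dy": 0.045, "dz": 0, "wx": 0, "wy": 0, "wz": 0},
  {"claw": 0.03, "dx": 0.015, "dy": 0.045, "dz": 0, "wx": 0, "wy": 0, "wz": 0},
  {"claw": 0.03, "dx": 0, "dy": 0.045, "dz": 0, "wx": 0, "wy": 0, "wz": 0},
  {"claw": 0.03, "dx": 0, "dy": 0.045, "dz": 0, "wx": 0, "wy": 0, "wz": 0},
  {"claw": 0.03, "dx": 0, "dy": 0.04, "dz": 0, "wx": 0, "wy": 0, "wz": 0},
  {"claw": 0.03, "dx": 0, "dy": 0.031, "dz": 0, "wx": 0, "wy": 0, "wz": 0},
  {"claw": 0.03, "dx": 0, "dy": 0, "dz": 0, "wx": 0, "wy": 0, "wz": 0},
  {"claw": 0.03, "dx": 0, "dy": 0, "dz": 0, "wx": 0, "wy": 0, "wz": 0},
])

```text
t: 6.25
eef_pos: [0.451, 0.1404, 0.2183]
tool_rot: [-0.0, 0.105, 0.994, -0.0]
contact_force: [0.1, -0.3, -2.1]
gripper_width: 0.455
grasp_force: 51.8
```

```bash
python3 - <<'E'
from h import *
go(br(-.125,.080,.151),BY)
p,d,P,W,K=cam("wrist"); 
B=np.stack([(P[...,:2]-BO)@BX,(P[...,:2]-BO)@BY,P[...,2]],-1); np.savez("w2",p=p,B=B)
save("w2.png",p)
s,_,_,_,_=cam("side"); save("s2.png",cv2.resize(s[130:250,200:340],(560,480),interpolation=cv2.INTER_CUBIC))
m=(B[...,0]>-.09)&(B[...,0]<-.03)&(abs(B[...,1]-.08)<.03)&(B[...,2]>.08)
q=B[m]
for x0 in np.arange(-.09,-.03,.01):
  k=q[(q[:,0]>x0)&(q[:,0]<x0+.01)]
  if len(k): print(x0.round(3),len(k),"y",k[:,1].min().round(4),np.median(k[:,1]).round(4),k[:,1].max().round(4),"ztop",np.percentile(k[:,2],95).round(4))
for n,b in {"arm":(-.026,-.012,.03,.09),"plate":(-.006,.006,-.04,.04)}.items():
  k=B[(B[...,0]>b[0])&(B[...,0]<b[1])&(B[...,1]>b[2])&(B[...,1]<b[3])&(B[...,2]>.12)]
  if len(k):
    c=np.polyfit(k[:,1],k[:,2],1); print(n,len(k),k.mean(0).round(4),c)
E
```

```text
t 6.25 pos [0.451  0.1404 0.2183] w [-0.  -0.  -0.1] d(mm) [-1.2  1.1 67.3] F [ 0.1 -0.3 -2.1] w 0.455 g 51.8
-0.08 26 y 0.0755 0.0794 0.0841 ztop 0.1485
-0.07 134 y 0.0755 0.0802 0.0841 ztop 0.1487
-0.06 130 y 0.0754 0.0798 0.0842 ztop 0.1485
-0.05 122 y 0.0754 0.0794 0.0843 ztop 0.1485
-0.04 123 y 0.0753 0.0802 0.0843 ztop 0.1487
arm 260 [-0.0183  0.062   0.1358] [0.25781625 0.11979977]
plate 461 [-0.0039 -0.01    0.1554] [-0.162254    0.15379974]
```

View pics/w2.png

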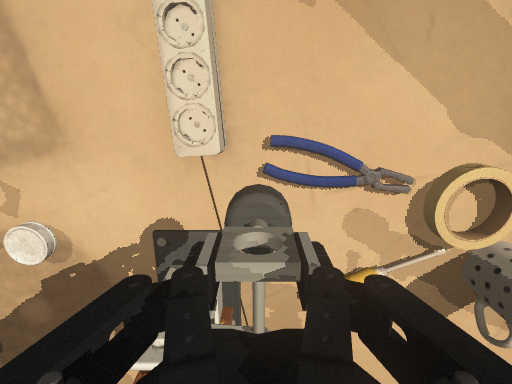

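View pics/s2.png

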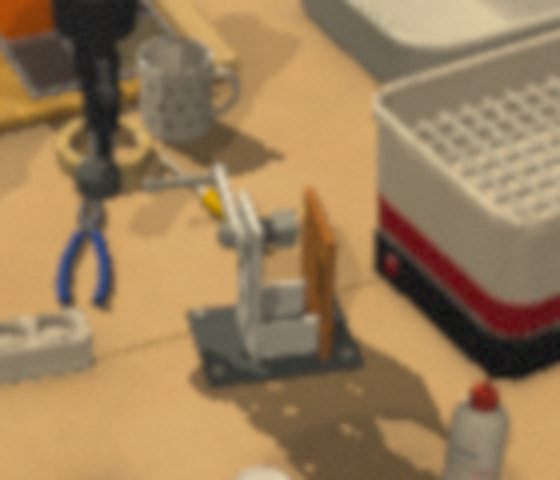

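The wrist view shows the lug held level between the fingers, hole at (258,242), with the peg below at (258,300). The side crop shows the arm tilted slightly up. The peg is at y=0.080 in the bracket frame, with its centre at z≈0.1435. Now I lower to that height and slide on.

drive_tool([
  {"claw": 0.03, "dx": 0, "dy": 0.001, "dz": 0.02, "wx": 0, "wy": 0, "wz": 0},
  {"claw": 0.03, "dx": 0, "dy": 0, "dz": 0.02, "wx": 0, "wy": 0, "wz": 0},
  {"claw": 0.03, "dx": 0, "dy": 0, "dz": 0.018, "wx": 0, "wy": 0, "wz": 0},
  {"claw": 0.03, "dx": 0, "dy": 0, "dz": 0, "wx": 0, "wy": 0, "wz": 0},
  {"claw": 0.03, "dx": -0.01, "dy": 0, "dz": 0, "wx": 0, "wy": 0, "wz": 0},
  {"claw": 0.03, "dx": -0.01, "dy": 0, "dz": 0, "wx": 0, "wy": 0, "wz": 0},
  {"claw": 0.03, "dx": -0.01, "dy": 0, "dz": 0, "wx": 0, "wy": 0, "wz": 0},
  {"claw": 0.03, "dx": -0.01, "dy": 0, "dz": 0, "wx": 0, "wy": 0, "wz": 0},
  {"claw": 0.03, "dx": 0, "dy": 0, "dz": 0, "wx": 0, "wy": 0, "wz": 0},
])

```text
t: 7.48
eef_pos: [0.4917, 0.1337, 0.1604]
tool_rot: [0.0, 0.105, 0.994, 0.0]
contact_force: [-0.8, 0.1, -2.6]
gripper_width: 0.457
grasp_force: 51.7
```

```bash
python3 - <<'E'
from h import *
go(br(-.046,.080,.1595),BY)
E
```

```text
t 7.47 pos [0.4917 0.1337 0.1604] w [ 0.   0.  -0.1] d(mm) [-39.   -0.8   0.9] F [-0.8  0.1 -2.6] w 0.457 g 51.7
```

drive_tool([
  {"claw": 0.03, "dx": -0.01, "dy": 0, "dz": 0, "wx": 0, "wy": 0, "wz": 0},
  {"claw": 0.03, "dx": -0.01, "dy": 0, "dz": 0, "wx": 0, "wy": 0, "wz": 0},
  {"claw": 0.03, "dx": -0.01, "dy": 0, "dz": 0, "wx": 0, "wy": 0, "wz": 0},
  {"claw": 0.03, "dx": -0.01, "dy": 0, "dz": 0, "wx": 0, "wy": 0, "wz": 0},
  {"claw": 0.03, "dx": 0, "dy": 0, "dz": 0, "wx": 0, "wy": 0, "wz": 0},
  {"claw": 0.03, "dx": 0, "dy": 0, "dz": 0.005, "wx": 0, "wy": 0, "wz": 0},
  {"claw": 0.03, "dx": 0, "dy": 0, "dz": 0.005, "wx": 0, "wy": 0, "wz": 0},
  {"claw": 0.03, "dx": 0, "dy": 0, "dz": 0.005, "wx": 0, "wy": 0, "wz": 0},
  {"claw": 0.03, "dx": 0, "dy": 0, "dz": 0.005, "wx": 0, "wy": 0, "wz": 0},
  {"claw": 0.03, "dx": 0, "dy": 0, "dz": 0.005, "wx": 0, "wy": 0, "wz": 0},
  {"claw": 0.03, "dx": 0, "dy": 0, "dz": 0, "wx": 0, "wy": 0, "wz": 0},
  {"claw": 0.03, "dx": 0, "dy": 0, "dz": 0, "wx": 0, "wy": 0, "wz": 0},
])

```text
t: 8.98
eef_pos: [0.5298, 0.1255, 0.1353]
tool_rot: [-0.0, 0.105, 0.994, -0.0]
contact_force: [-0.2, 0.3, -1.7]
gripper_width: 0.456
grasp_force: 51.8
```

```bash
python3 - <<'E'
from h import *
go(br(-.046,.080,.1595),BY)
p,d,P,W,K=cam("wrist")
s,_,S,_,_=cam("side"); save("s3.png",np.vstack([cv2.resize(s[155:240,210:310],(500,425),interpolation=cv2.INTER_CUBIC)]))
E
```

```text
t 8.97 pos [0.5298 0.1255 0.1353] w [-0. -0. -0.] d(mm) [  0.   -0.7 -24.2] F [-0.2  0.3 -1.7] w 0.456 g 51.8
```

View pics/s3.png

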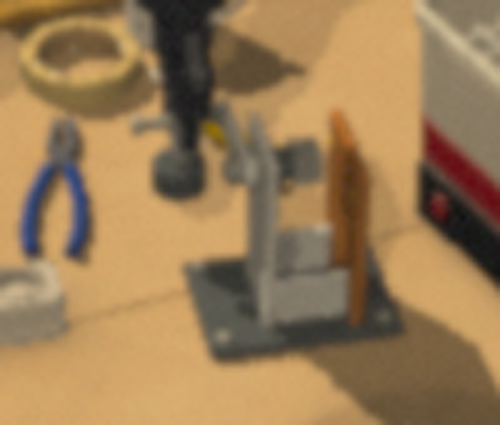

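The knob pokes out past the fingers at (145,122) and the foot is at (180,172), so the eye is on the peg. The z force also dropped slightly. I release and wait for the arm to sag.

drive_tool([
  {"claw": 0.055, "dx": 0, "dy": 0, "dz": 0, "wx": 0, "wy": 0, "wz": 0},
  {"claw": 0.07, "dx": 0, "dy": 0, "dz": 0, "wx": 0, "wy": 0, "wz": 0},
  {"claw": 0.075, "dx": 0, "dy": 0, "dz": 0, "wx": 0, "wy": 0, "wz": 0},
  {"claw": 0.075, "dx": 0, "dy": 0, "dz": 0, "wx": 0, "wy": 0, "wz": 0},
  {"claw": 0.075, "dx": 0, "dy": 0, "dz": 0, "wx": 0, "wy": 0, "wz": 0},
  {"claw": 0.075, "dx": 0, "dy": 0, "dz": 0, "wx": 0, "wy": 0, "wz": 0},
  {"claw": 0.075, "dx": 0, "dy": 0, "dz": -0.03, "wx": 0, "wy": 0, "wz": 0},
  {"claw": 0.075, "dx": 0, "dy": 0, "dz": -0.04, "wx": 0, "wy": 0, "wz": 0},
  {"claw": 0.075, "dx": 0, "dy": 0, "dz": -0.04, "wx": 0, "wy": 0, "wz": 0},
  {"claw": 0.075, "dx": 0, "dy": 0, "dz": -0.02, "wx": 0, "wy": 0, "wz": 0},
  {"claw": 0.06, "dx": 0, "dy": 0, "dz": 0, "wx": 0, "wy": 0, "wz": 0},
  {"claw": 0.06, "dx": 0, "dy": 0, "dz": 0, "wx": 0, "wy": 0, "wz": 0},
])

```text
t: 10.58
eef_pos: [0.5292, 0.1254, 0.2642]
tool_rot: [-0.001, 0.105, 0.994, -0.0]
contact_force: [-0.9, -0.0, 0.3]
gripper_width: 0.707
grasp_force: 0.0
```

```bash
python3 - <<'E'
from h import *
p,d,P,W,K=cam("wrist"); B=np.stack([(P[...,:2]-BO)@BX,(P[...,:2]-BO)@BY,P[...,2]],-1)
s,_,_,_,_=cam("side"); 
save("s4.png",np.hstack([p[60:384,60:460],cv2.resize(s[155:240,210:310],(381,324),interpolation=cv2.INTER_CUBIC)]))
m=(B[...,0]>-.08)&(B[...,0]<-.03)&(abs(B[...,1]-.08)<.03)&(B[...,2]>.08)
q=B[m]; print("pegtop/lug")
for x0 in np.arange(-.09,-.03,.01):
  k=q[(q[:,0]>x0)&(q[:,0]<x0+.01)]
  if len(k): print(x0.round(3),len(k),"y",k[:,1].min().round(4),np.median(k[:,1]).round(4),k[:,1].max().round(4),"ztop",np.percentile(k[:,2],95).round(4))
k=B[(abs(B[...,0])<.012)&(abs(B[...,1])<.05)&(B[...,2]>.152)&(B[...,2]<.17)]
if len(k): print("plate",len(k),cv2.minAreaRect((k[:,:2]*1000).astype(np.float32)))
go(br(.031,0,.24),BY,-.30)
E
```

```text
pegtop/lug
-0.08 118 y 0.0687 0.0764 0.0839 ztop 0.12
-0.07 8564 y 0.05 0.0716 0.11 ztop 0.3369
-0.06 6573 y 0.05 0.0796 0.11 ztop 0.3299
-0.05 734 y 0.05 0.051 0.0982 ztop 0.2808
-0.04 242 y 0.0504 0.0509 0.081 ztop 0.2772
plate 544 ((-1.8938179016113281, 0.366363525390625), (8.120819091796875, 69.28825378417969), 0.39891132712364197)
t 10.68 pos [0.5291 0.1254 0.2639] w [17.1 -0.1 -0. ] d(mm) [-77.7 -69.8  46.6] F [ 0.5 -0.7 -0.8] w 0.703 g 0.0
```

View pics/s4.png

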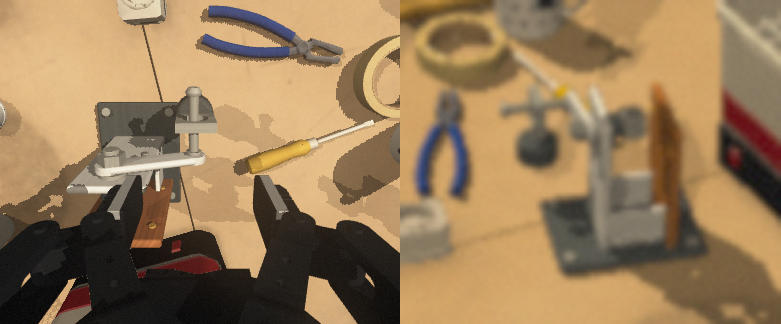

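The wrist view (left half) shows the weight hanging on the sagged peg at (195,115), nut at (112,158) and the plate behind it. The side crop shows the lug on the peg and the foot clear of the table at (537,150). The knob top at z=0.12 confirms about +0.30. Next I tilt to match the head and go above it.

```bash
python3 - <<'E'
from h import *
go(br(.030,.032,.2363),BY,-.30)
E
```

```text
t 10.68 pos [0.5291 0.1254 0.2639] w [17.1 -0.1 -0. ] d(mm) [-76.7 -38.2  40.7] F [ 0.5 -0.7 -0.8] w 0.703 g 0.0
```

drive_tool([
  {"claw": 0.05, "dx": 0, "dy": 0, "dz": 0, "wx": 8.5, "wy": 0, "wz": 0},
  {"claw": 0.05, "dx": 0, "dy": 0, "dz": 0, "wx": 8.7, "wy": 0, "wz": 0},
  {"claw": 0.05, "dx": -0.026, "dy": -0.013, "dz": 0, "wx": 0, "wy": 0, "wz": 0},
  {"claw": 0.05, "dx": -0.026, "dy": -0.013, "dz": 0, "wx": 0, "wy": 0, "wz": 0},
  {"claw": 0.05, "dx": -0.025, "dy": -0.012, "dz": 0.01, "wx": 0, "wy": 0, "wz": 0},
  {"claw": 0.05, "dx": 0, "dy": 0, "dz": 0.02, "wx": 0, "wy": 0, "wz": 0},
  {"claw": 0.05, "dx": 0, "dy": 0, "dz": 0.01, "wx": 0, "wy": 0, "wz": 0},
  {"claw": 0.05, "dx": 0, "dy": 0, "dz": 0, "wx": 0, "wy": 0, "wz": 0},
  {"claw": 0.05, "dx": 0, "dy": 0, "dz": 0, "wx": 0, "wy": 0, "wz": 0},
])

```text
t: 11.8
eef_pos: [0.5952, 0.0631, 0.2386]
tool_rot: [-0.015, 0.103, 0.983, -0.149]
contact_force: [0.1, -0.4, -0.2]
gripper_width: 0.583
grasp_force: 0.0
```

```bash
python3 - <<'E'
from h import *
go(br(.030,.002,.1408),BY,-.30)
p,d,P,W,K=cam("wrist"); B=np.stack([(P[...,:2]-BO)@BX,(P[...,:2]-BO)@BY,P[...,2]],-1)
save("w5.png",p)
k=B[(abs(B[...,0])<.012)&(abs(B[...,1])<.045)&(B[...,2]>.152)&(B[...,2]<.168)]
if len(k): print("plate",len(k),cv2.minAreaRect((k[:,:2]*1000).astype(np.float32)))
k=B[(abs(B[...,0]-.031)<.02)&(abs(B[...,1])<.025)&(B[...,2]>.13)&(B[...,2]<.16)]
if len(k): print("head",len(k),k.mean(0).round(4),k.min(0).round(3),k.max(0).round(3),np.polyfit(k[:,1],k[:,2],1))
k=B[(abs(B[...,0]-.065)<.012)&(abs(B[...,1])<.055)&(B[...,2]>.142)&(B[...,2]<.155)]
if len(k): print("fence",len(k),cv2.minAreaRect((k[:,:2]*1000).astype(np.float32)))
E
```

```text
t 11.8 pos [0.5952 0.0631 0.2386] w [0. 0. 0.] d(mm) [  1.   -1.  102.7] F [ 0.1 -0.4 -0.2] w 0.583 g 0.0
plate 1074 ((-1.3580470085144043, 0.5477333068847656), (68.87678527832031, 8.264686584472656), 89.76197814941406)
head 1157 [0.0256 0.0036 0.1469] [ 0.011 -0.01   0.132] [0.041 0.016 0.153] [-0.30696127  0.14795798]
fence 1218 ((63.28797149658203, -0.4126548767089844), (10.526445388793945, 87.24742889404297), 0.1633550375699997)
```

View pics/w5.png

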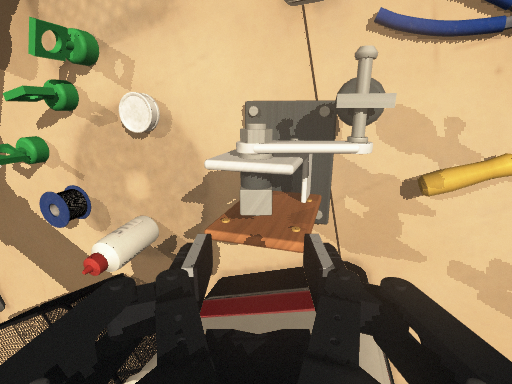

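The wrist view shows the head at (257,200) centred between the fingertips (197,255) and (318,255), behind the plate top at (253,162). Its top face slopes 0.307, matching my tilt. I go down along the tool axis.

drive_tool([
  {"claw": 0.05, "dx": 0.001, "dy": -0.001, "dz": 0.015, "wx": 0, "wy": 0, "wz": 0},
  {"claw": 0.05, "dx": 0, "dy": 0, "dz": 0.015, "wx": 0, "wy": 0, "wz": 0},
  {"claw": 0.05, "dx": 0, "dy": 0, "dz": 0.015, "wx": 0, "wy": 0, "wz": 0},
  {"claw": 0.05, "dx": 0, "dy": 0, "dz": 0.015, "wx": 0, "wy": 0, "wz": 0},
  {"claw": 0.05, "dx": 0, "dy": 0, "dz": 0.012, "wx": 0, "wy": 0, "wz": 0},
  {"claw": 0.05, "dx": 0, "dy": 0, "dz": 0.01, "wx": 0, "wy": 0, "wz": 0},
  {"claw": 0.05, "dx": 0, "dy": 0, "dz": 0, "wx": 0, "wy": 0, "wz": 0},
])

```text
t: 12.72
eef_pos: [0.5885, 0.0377, 0.1596]
tool_rot: [-0.016, 0.104, 0.983, -0.149]
contact_force: [-1.0, -0.1, -0.5]
gripper_width: 0.589
grasp_force: 0.0
```

```bash
python3 - <<'E'
from h import *
go(br(.030,.002,.1408),BY,-.30)
E
```

```text
t 12.72 pos [0.5885 0.0377 0.1596] w [-0.1 -0.1 -0. ] d(mm) [-0.3  0.8 19.4] F [-1.  -0.1 -0.5] w 0.589 g 0.0
```

drive_tool([
  {"claw": 0.05, "dx": 0, "dy": 0.001, "dz": 0.01, "wx": 0, "wy": 0, "wz": 0},
  {"claw": 0.05, "dx": 0, "dy": 0, "dz": 0.009, "wx": 0, "wy": 0, "wz": 0},
  {"claw": 0.05, "dx": 0, "dy": 0, "dz": 0, "wx": 0, "wy": 0, "wz": 0},
  {"claw": 0.01, "dx": 0, "dy": 0, "dz": 0, "wx": 0, "wy": 0, "wz": 0},
  {"claw": 0.01, "dx": 0, "dy": 0, "dz": 0, "wx": 0, "wy": 0, "wz": 0},
  {"claw": 0.01, "dx": 0, "dy": 0, "dz": 0, "wx": 0, "wy": 0, "wz": 0},
  {"claw": 0.01, "dx": 0, "dy": 0, "dz": 0, "wx": 0, "wy": 0, "wz": 0},
  {"claw": 0.01, "dx": 0, "dy": 0, "dz": 0, "wx": 0, "wy": 0, "wz": 0},
], newtons=70)

```text
t: 13.72
eef_pos: [0.588, 0.0328, 0.1426]
tool_rot: [-0.016, 0.104, 0.983, -0.149]
contact_force: [-2.6, -2.3, 6.1]
gripper_width: 0.293
grasp_force: 69.7
```

```bash
python3 - <<'E'
from h import *
go(br(.030,0,.141),BY,0)
print(get_obs()["torque"])
E
```

```text
t 13.72 pos [0.588  0.0328 0.1426] w [-17.2   0.   -0.1] d(mm) [ 0.2 -2.1  1.6] F [-2.6 -2.3  6.1] w 0.293 g 69.7
[-0.44489228  0.41229471 -0.2130694 ]
```

drive_tool([
  {"claw": 0.01, "dx": 0, "dy": 0, "dz": 0, "wx": 0, "wy": 0, "wz": 0},
  {"claw": 0.01, "dx": 0, "dy": 0, "dz": 0, "wx": 0, "wy": 0, "wz": 0},
  {"claw": 0.01, "dx": 0, "dy": -0.0001, "dz": 0, "wx": -1, "wy": 0, "wz": 0},
  {"claw": 0.01, "dx": 0, "dy": -0.0001, "dz": 0, "wx": -1, "wy": 0, "wz": 0},
  {"claw": 0.01, "dx": 0, "dy": -0.0001, "dz": 0, "wx": -1, "wy": 0, "wz": 0},
  {"claw": 0.01, "dx": 0, "dy": -0.0001, "dz": 0, "wx": -1, "wy": 0, "wz": 0},
  {"claw": 0.01, "dx": 0, "dy": -0.0001, "dz": 0, "wx": -1, "wy": 0, "wz": 0},
  {"claw": 0.01, "dx": 0, "dy": -0.0001, "dz": 0, "wx": -1, "wy": 0, "wz": 0},
  {"claw": 0.01, "dx": 0, "dy": -0.0001, "dz": 0, "wx": -1, "wy": 0, "wz": 0},
  {"claw": 0.01, "dx": 0, "dy": -0.0001, "dz": 0, "wx": -1, "wy": 0, "wz": 0},
  {"claw": 0.01, "dx": 0, "dy": -0.0001, "dz": 0, "wx": -1, "wy": 0, "wz": 0},
  {"claw": 0.01, "dx": 0, "dy": 0, "dz": 0, "wx": 0, "wy": 0, "wz": 0},
], newtons=100)

```text
t: 15.22
eef_pos: [0.5877, 0.0316, 0.1429]
tool_rot: [-0.007, 0.105, 0.992, -0.071]
contact_force: [-2.9, -2.4, 6.9]
gripper_width: 0.29
grasp_force: 98.4
```

```bash
python3 - <<'E'
from h import *
go(br(.030,0,.141),BY,0)
print(get_obs()["torque"])
E
```

```text
t 15.22 pos [0.5877 0.0316 0.1429] w [-8.2  0.  -0.1] d(mm) [ 0.2 -0.9  1.9] F [-2.9 -2.4  6.9] w 0.29 g 98.4
[-0.69584993  0.65471145 -0.1590351 ]
```

drive_tool([
  {"claw": 0.01, "dx": 0, "dy": -0.0001, "dz": 0, "wx": -1, "wy": 0, "wz": 0},
  {"claw": 0.01, "dx": 0, "dy": -0.0001, "dz": 0, "wx": -1, "wy": 0, "wz": 0},
  {"claw": 0.01, "dx": 0, "dy": -0.0001, "dz": 0, "wx": -1, "wy": 0, "wz": 0},
  {"claw": 0.01, "dx": 0, "dy": -0.0001, "dz": 0, "wx": -1, "wy": 0, "wz": 0},
  {"claw": 0.01, "dx": 0, "dy": -0.0001, "dz": 0, "wx": -1, "wy": 0, "wz": 0},
  {"claw": 0.01, "dx": 0, "dy": -0.0001, "dz": 0, "wx": -1, "wy": 0, "wz": 0},
  {"claw": 0.01, "dx": 0, "dy": -0.0001, "dz": 0, "wx": -1, "wy": 0, "wz": 0},
  {"claw": 0.01, "dx": 0, "dy": -0.0001, "dz": 0, "wx": -1, "wy": 0, "wz": 0},
  {"claw": 0.01, "dx": 0, "dy": 0, "dz": 0, "wx": -0.3, "wy": 0, "wz": 0},
  {"claw": 0.01, "dx": 0, "dy": 0, "dz": 0, "wx": 0, "wy": 0, "wz": 0},
  {"claw": 0.01, "dx": 0, "dy": 0, "dz": 0, "wx": 0, "wy": 0, "wz": 0},
  {"claw": 0.01, "dx": 0, "dy": 0, "dz": 0, "wx": 0, "wy": 0, "wz": 0},
  {"claw": 0.01, "dx": 0, "dy": 0, "dz": 0, "wx": 0, "wy": 0, "wz": 0},
  {"claw": 0.01, "dx": 0, "dy": 0, "dz": 0, "wx": 0, "wy": 0, "wz": 0},
])

```text
t: 16.98
eef_pos: [0.5874, 0.0305, 0.143]
tool_rot: [0.0, 0.105, 0.994, 0.0]
contact_force: [-3.7, -3.3, 8.1]
gripper_width: 0.289
grasp_force: 99.0
```

```bash
python3 - <<'E'
from h import *
go(br(.030,0,.141),BY,0)
for n in("top","wrist"):
  p,d,P,W,K=cam(n); B=np.stack([(P[...,:2]-BO)@BX,(P[...,:2]-BO)@BY,P[...,2]],-1)
  k=B[(B[...,0]>-.026)&(B[...,0]<-.012)&(B[...,1]>.025)&(B[...,1]<.085)&(B[...,2]>.135)&(B[...,2]<.16)]
  if len(k)>5: print(n,"arm top",len(k),k.mean(0).round(4),np.polyfit(k[:,1],k[:,2],1))
  k=B[(B[...,0]>-.084)&(B[...,0]<-.026)&(abs(B[...,1]-.08)<.006)&(B[...,2]>.09)&(B[...,2]<.16)]
  if len(k)>5: print(n,"peg",len(k),np.median(k,0).round(4),np.percentile(k[:,2],[50,95]))
  if n=="wrist": w=p
s,_,_,_,_=cam("side")
save("f.png",np.hstack([w[60:384,60:460],cv2.resize(s[155:240,210:310],(381,324),interpolation=cv2.INTER_CUBIC)]))
E
```

```text
t 16.98 pos [0.5874 0.0305 0.143 ] w [ 0.   0.  -0.1] d(mm) [0.2 0.2 2. ] F [-3.7 -3.3  8.1] w 0.289 g 99.0
top arm top 31 [-0.017   0.0746  0.1434] [-0.07470456  0.1489618 ]
top peg 99 [-0.0554  0.0788  0.1389] [0.13885635 0.14811957]
wrist arm top 3099 [-0.0165  0.0589  0.144 ] [-0.05012621  0.14698515]
wrist peg 5622 [-0.056   0.0783  0.1392] [0.13920228 0.14733848]
```

View pics/f.png

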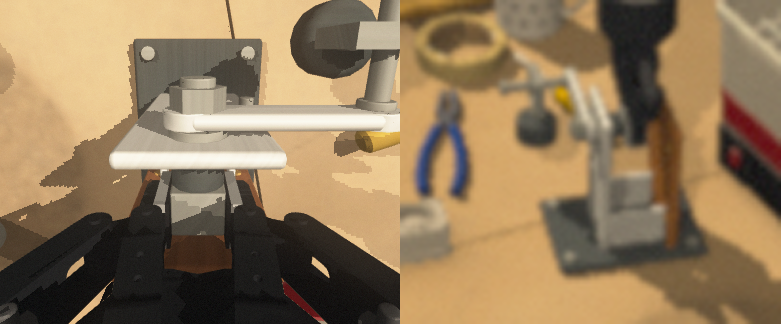

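The view shows the fingers gripping the head behind the plate at (200,210), with the weight hanging clear at (340,40). The arm is nearly level, with about 0.01–0.05 rad of sag left. I trim 1.5° and settle.

drive_tool([
  {"claw": 0.01, "dx": 0, "dy": -0.0001, "dz": 0, "wx": -0.5, "wy": 0, "wz": 0},
  {"claw": 0.01, "dx": 0, "dy": 0, "dz": 0, "wx": -0.5, "wy": 0, "wz": 0},
  {"claw": 0.01, "dx": 0, "dy": 0, "dz": 0, "wx": -0.5, "wy": 0, "wz": 0},
  {"claw": 0.01, "dx": 0, "dy": 0, "dz": 0, "wx": 0, "wy": 0, "wz": 0},
  {"claw": 0.01, "dx": 0, "dy": 0, "dz": 0, "wx": 0, "wy": 0, "wz": 0},
  {"claw": 0.01, "dx": 0, "dy": 0, "dz": 0, "wx": 0, "wy": 0, "wz": 0},
  {"claw": 0.01, "dx": 0, "dy": 0, "dz": 0, "wx": 0, "wy": 0, "wz": 0},
  {"claw": 0.01, "dx": 0, "dy": 0, "dz": 0, "wx": 0, "wy": 0, "wz": 0},
  {"claw": 0.01, "dx": 0, "dy": 0, "dz": 0, "wx": 0, "wy": 0, "wz": 0},
  {"claw": 0.01, "dx": 0, "dy": 0, "dz": 0, "wx": 0, "wy": 0, "wz": 0},
  {"claw": 0.01, "dx": 0, "dy": 0, "dz": 0, "wx": 0, "wy": 0, "wz": 0},
  {"claw": 0.01, "dx": 0, "dy": 0, "dz": 0, "wx": 0, "wy": 0, "wz": 0},
  {"claw": 0.01, "dx": 0, "dy": 0, "dz": 0, "wx": 0, "wy": 0, "wz": 0},
  {"claw": 0.01, "dx": 0, "dy": 0, "dz": 0, "wx": 0, "wy": 0, "wz": 0},
  {"claw": 0.01, "dx": 0, "dy": 0, "dz": 0, "wx": 0, "wy": 0, "wz": 0},
  {"claw": 0.01, "dx": 0, "dy": 0, "dz": 0, "wx": 0, "wy": 0, "wz": 0},
])

```text
t: 19.12
eef_pos: [0.5874, 0.0303, 0.143]
tool_rot: [0.002, 0.105, 0.994, 0.013]
contact_force: [-3.4, -3.5, 8.6]
gripper_width: 0.292
grasp_force: 99.0
```

```bash
python3 - <<'E'
from h import *
go(br(.030,0,.141),BY,0)
zs=[]
for i in range(3):
  p,d,P,W,K=cam("wrist"); B=np.stack([(P[...,:2]-BO)@BX,(P[...,:2]-BO)@BY,P[...,2]],-1)
  k=B[(B[...,0]>-.026)&(B[...,0]<-.012)&(B[...,1]>.025)&(B[...,1]<.08)&(B[...,2]>.135)&(B[...,2]<.16)]
  e=[np.percentile(k[(k[:,1]>a)&(k[:,1]<a+.01),2],80) for a in(.025,.035,.045,.055,.065)]
  g=B[(B[...,0]>-.084)&(B[...,0]<-.026)&(abs(B[...,1]-.08)<.006)&(B[...,2]>.09)&(B[...,2]<.16)]
  print(np.round(e,4),np.polyfit(np.arange(5)*.01,e,1)[0].round(3),np.median(g[:,2]).round(4))
E
```

```text
t 19.12 pos [0.5874 0.0303 0.143 ] w [ 1.5  0.  -0.1] d(mm) [0.2 0.4 2. ] F [-3.4 -3.5  8.6] w 0.292 g 99.0
[0.1481 0.1483 0.1486 0.149  0.1488] 0.02 0.1413
[0.148  0.1484 0.1485 0.1488 0.1489] 0.022 0.1412
[0.1481 0.1483 0.1485 0.1488 0.1488] 0.018 0.1412
```

The arm is level within about 0.02 rad and steady, so I hand in.

```bash
python3 -c "
from station import *
print(hand_in())"
```

```text
the job is handed in; nothing more can be done
None
```

I handed the job in at about 19 s: the weight hangs from the peg untouched, and the gripper holds the bolt head at about 99 N. By the camera the arm is level within about 0.02 rad; no pass/fail result came back.

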